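# Shim the rocking bench scale

## Task

The bench scale rocks because one of its four feet is too short. Push the dark steel levelling wedge along the bench, thin end first, under that short foot until the foot sits on the flat part of the wedge and the scale stands level; do not pick the wedge up or shove the scale away. Then press down with the fingertips on the scale's corner diagonally opposite the short foot to check that it no longer rocks, and let go, leaving the other things on the bench alone.

Things in the scene. Friction and masses are not known exactly. Their poses are not given: they have to be found in the camera images.
- scale: Low loose bench scale, 2.8 kg: grey housing 160 x 190 mm (x by y), underside 30 mm up, steel plate 164 x 194 mm on top, 56 mm up, with a round rubber pad at each corner; black read-out on the -x side; four black dome feet 26 mm across at x = +-65, y = +-80 mm. Origin: below its middle, level with the bottoms of the three good feet; z up through the plate.
- short_foot (a point): Lowest point of the short foot: x = -65, y = +80, z = 8 mm in the scale's frame (8 mm shorter than the other feet). The weight lies a little to this side, so at the start the scale leans on this foot (0.08 rad) and the foot diagonally opposite hangs clear. Pushing the wedge under it takes about 5 to 15 N.
- far_pad (a point): Top centre of the round corner pad (32 mm across, 2 mm high) diagonally opposite the short foot: x = 60, y = -75, z = 58 mm in the scale's frame. Press here, straight down, with some 3 to 15 N.
- wedge: Loose dark steel wedge, 0.28 kg, 60 mm wide (x), 100 mm long (y), flat on the bench. Origin: centre of its underside. Ramp from the thin end (y = -50 mm, 0.8 mm thick) to 8 mm high at y = 0; flat land, 8 mm high, to y = 28 mm; then the heel, 26 mm high, to its upright back face at y = +50 mm. Its thin end starts 20 to 60 mm from the middle of the short foot and points roughly at it.
- wedge_land (a point): Centre of the wedge's flat land, at x = 0, y = 14, z = 8 mm in the wedge's frame; the short foot is to end on this flat. The foot's side meets the heel when its middle stands at about y = 15 mm; pushing on after that shoves the scale.
- wedge_heel (a point): Centre of the heel's back face, the face to push: x = 0, y = 50, z = 13 mm in the wedge's frame.
- tape_measure: Yellow tape measure, 35 x 80 x 69 mm, standing on the bench; bystander. Origin: centre of its underside.
- nut: Large hex nut, 24 x 27 x 12 mm, lying flat; bystander. Origin: centre of its underside.
- chisel: Cold chisel, 19 x 166 x 19 mm, lying along its y axis; bystander. Origin: underside, near the middle.

How it is judged:
On the way, in this order (a step that is already met when the one before it is completed fails the run):
1. the short foot sits on the flat of the wedge and the scale is level (angle between scale's own z axis and vertical below 0.015 rad and contact force between wedge and scale above 0.5 N and y of short_foot in the frame of wedge between -0.006 and 0.029 m and x of short_foot in the frame of wedge between -0.029 and 0.029 m), for 0.2 s.
2. the fingertips press on the corner diagonally opposite, and the scale stays level (contact force between the fingers and scale above 2 N and horizontal distance between the grasp point and far_pad below 0.045 m and angle between scale's own z axis and vertical below 0.015 rad), for 0.2 s.
At the end, for the whole second after the job is handed in: The scale stands level (within 0.015 rad) with its short foot resting on the flat of the wedge (not more than 6 mm down the ramp, within the wedge's width), the wedge lies on the bench and bears the foot, and all is at rest (all of step 1 and height (world z) of wedge below 0.004 m and linear speed of each of scale, wedge below 0.01 m/s); the robot touches nothing.
It fails at once if the wedge is picked up (more than 10 mm) (height (world z) of wedge above 0.01 m).
It fails at once if the scale is lifted (more than 15 mm) (height (world z) of scale above 0.015 m).
It fails at once if the scale is shoved away (more than 40 mm) (distance of scale from where it was at the start of the episode above 0.04 m).
It fails at once if a bystander is disturbed (more than 30 mm) (distance of any of tape_measure, nut, chisel from where it was at the start of the episode above 0.03 m).
It also fails if it takes over 54 s, if anything falls off the work surface, if the arm or the gripper's body presses on something with over 40 N, if the wrist force passes 120 N, or if a joint passes its speed limit or range.

## Robot

A 6-joint arm with a two-finger parallel gripper is mounted at the origin on a cart in front of the work surface, level with it; the furniture and walls round the work are solid. World frame = base frame: x ahead of the robot, y to its left, z up, the work surface at z = 0. Lengths are in m, angles in rad, forces in N, time in s.
With the tool pointing down it reaches from about 0.35 to 0.775 m from the base axis. Payload 7.3 kg.
Tool frame: the origin (TCP) lies between the finger pads; the fingertips stand robot.tcp_to_tips ahead of it and the grasp point (between the pads) lies 2 mm behind it (robot.tcp_to_tips is the distance from the TCP to the fingertips, in m); y points along the fingers, x is the direction in which the jaws open and shut, and the axes are right-handed (so a half turn about y gives the same grasp; the last joint's range is limited). The gripper opens to 92 mm and grips with 3 to 60 N. Pads are 19 mm wide; open, the fingers measure 130 mm over their backs; the gripper's body (75 mm by 190 mm) begins 47 mm behind the grasp point.
Start: joints at [-1.312, 0.342, 1.524, -0, 1.275, -0.146], TCP at [0.207, -0.483, 0.244] pointing down, gripper open.
Joint ranges: [-2.53, 2.53], [-0.77, 2.02], [0.04, 2.7], [-1, 4.14], [0.28, 2.66], [-3.11, 3.11]. Speed limits (rad/s): [2.57, 2.57, 3.14, 3.14, 3.14, 3.14].

## Interface

Orientations are given as [roll, pitch, yaw] about the fixed x, y, z axes, in that order (R = Rz(yaw) Ry(pitch) Rx(roll)).
In Python, from cell import status, read_camera, get_calibration, robot gives the robot as it stands.
- The arm moves only by the shell command python3 -m creep 'ROWS' [FORCE]. ROWS is JSON, a list of rows, each an object of numbers: "dx", "dy", "dz": the shift along the tool's x, y, z in m; "rx", "ry", "rz": the turn, a rotation vector about the tool's x, y, z in rad; "gripper": the opening, from 0 (shut) to 1 (fully open). A call has 1 to 20 rows; each row is the pose to reach, as a shift and turn from the pose commanded when the call began, along the tool's axes at that moment; what a row does not reach only later rows make up. A row lasts 1/8 s, in which the tool goes at most 62.5 mm and 10.7 degrees, less where a joint would pass 70% of its speed; a pose out of reach is approached as far as the arm can. A call with a gripper value outside its range is refused whole. The fingers move at their own pace and stop on an object; FORCE is the grip in N (left out, the last holds). Time passes only in rows, so rows that repeat a pose let the fingers close. It gives the time, the measured TCP pose, the force and the opening at its end, in the units of the state.
- status.observe(): the state, without advancing time (a new reading comes with each control period).
- read_camera(name): name is "scene" or "top"; returns (picture, depth): 384x512x3 uint8, red, green, blue; 384x512 float32, m along the optical axis (not along the pixel's ray), 0 where there is no reading.
- get_calibration(name): a dict with "fx", "fy", "cx", "cy" (pixels), "xyz" and "rotation" of the camera in the world. Camera axes: x right, y down, z forward; pixel columns grow to the right and rows downward; lengths in m; the calibration is good to about 2 mm. A picture is of the moment at which its call begins. get_calibration takes no time and is no camera call.
- robot.hand_in(): hands the job in, once; it reports no verdict.
The state is a dict: "time": time; "qpos": joint angles; "qvel": joint speeds; "joint_efforts": joint torques, N m; "tool_pos": TCP position; "tool_rot": TCP orientation; "contact_force": force on the tool from outside, world axes, zero at the start; "torque": the same for the moment, N m; "opening": finger opening in m.
Only numpy, scipy, OpenCV 4.12 (cv2) and the standard library are available. Lean on these libraries where they do the work, as an engineer would, in place of code of your own. Each camera call takes 0.05 s, during which the arm holds its last target.

## Working session

There is one attempt and no reset: what is moved stays moved. The work goes in short steps, Python scripts to look and compute and a shell command to move; the robot and the scene stay as the last step left them, time stands still between calls to the robot, and variables do not carry over. Pictures are saved under pics/ and viewed, and the job is handed in when it is done.

```bash
ls; mkdir -p pics
python3 - <<'E'
from cell import status, read_camera, get_calibration, robot
import cv2,numpy as np
print(robot.tcp_to_tips); s=status.observe(); print({k:np.round(v,3) for k,v in s.items()})
for n in("scene","top"):
    p,d=read_camera(n); cv2.imwrite(f"pics/{n}0.png",p[:,:,::-1]); np.savez(f"{n}0.npz",p=p,d=d); print(n,get_calibration(n))
E
```

```text
pics
0.017
{'time': np.float64(0.0), 'qpos': array([-1.312,  0.343,  1.525, -0.   ,  1.275, -0.146]), 'qvel': array([ 0.001,  0.   ,  0.001, -0.   , -0.   ,  0.   ]), 'joint_efforts': array([ -0.   , -43.124, -24.422,   0.072,   0.056,  -0.   ]), 'tool_pos': array([ 0.207, -0.482,  0.243]), 'tool_rot': array([-1.571,  0.002, -1.166]), 'contact_force': array([-0.324,  0.153, -0.492]), 'torque': array([ 0.02 , -0.037,  0.015]), 'opening': np.float64(0.092)}
scene {'fx': 469.21786601224113, 'fy': 469.21786601224113, 'cx': 251.82298318356618, 'cy': 188.41766898402767, 'xyz': array([-0.1518423 ,  0.75337432,  0.559141  ]), 'rotation': array([-2.00656293, -0.02363237, -2.30775473])}
top {'fx': 373.76786983703215, 'fy': 373.76786983703215, 'cx': 252.71807516722583, 'cy': 192.85064545590987, 'xyz': array([0.52435942, 0.07049025, 1.15065937]), 'rotation': array([-3.05478611,  0.01127997, -1.57593965])}
```

```bash
python3 -c "
import cv2
for n in('scene','top'):
    i=cv2.imread(f'pics/{n}0.png'); cv2.imwrite(f'pics/{n}0b.png',cv2.resize(i,(800,600)))"
```

```text
(no output)
```

View pics/scene0b.png

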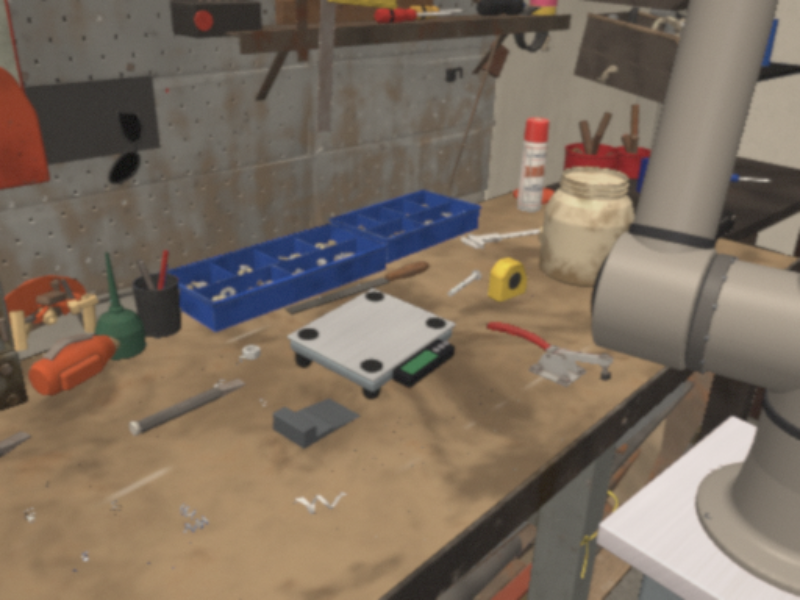

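View pics/top0b.png

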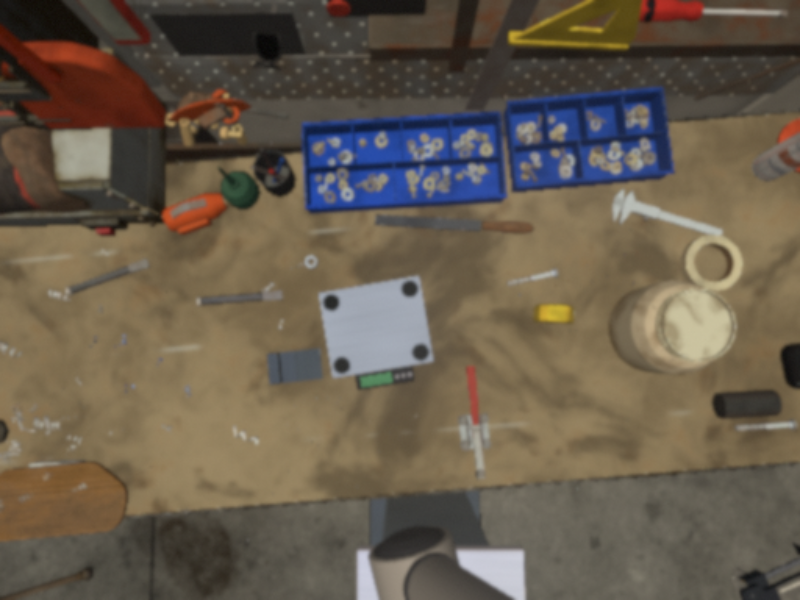

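The views agree. In the top view (800x600), the scale is centred near (377,327) with its read-out at (385,379). The short-foot corner pad is at (342,365) and the far pad at (410,288). The wedge is at about (268–322, 348–383), heel to the left (+y). Next I'll measure.

```bash
cat > h.py <<'E'
import numpy as np,cv2
from scipy.spatial.transform import Rotation as R
from cell import status, read_camera, get_calibration, robot
def ray(n,uv,z):
    c=get_calibration(n); uv=np.atleast_2d(uv).astype(float)
    d=np.c_[(uv[:,0]-c['cx'])/c['fx'],(uv[:,1]-c['cy'])/c['fy'],np.ones(len(uv))]
    d=R.from_euler('xyz',c['rotation']).apply(d); z=np.broadcast_to(z,len(uv))
    return c['xyz']+d*((z-c['xyz'][2])/d[:,2])[:,None]
def proj(n,P):
    c=get_calibration(n); q=R.from_euler('xyz',c['rotation']).inv().apply(np.atleast_2d(P)-c['xyz'])
    return np.c_[q[:,0]/q[:,2]*c['fx']+c['cx'],q[:,1]/q[:,2]*c['fy']+c['cy']]
def cloud(n,d):
    c=get_calibration(n); v,u=np.mgrid[:384,:512]
    q=np.stack([(u-c['cx'])/c['fx']*d,(v-c['cy'])/c['fy']*d,d],-1)
    return R.from_euler('xyz',c['rotation']).apply(q.reshape(-1,3)).reshape(384,512,3)+c['xyz']
E
python3 - <<'E'
from h import *
a=np.load('top0.npz');p,d=a['p'],a['d']
W=cloud('top',d)
hsv=cv2.cvtColor(p,cv2.COLOR_RGB2HSV)
x0,x1,y0,y1=165,290,170,255
print(hsv[233,190],hsv[233,175],hsv[233,198],hsv[210,240],hsv[233,160])
print('bench z',W[240:250,200:220,2].mean())
c=p[y0:y1,x0:x1]; cv2.imwrite('pics/crop.png',cv2.resize(c[:,:,::-1],None,fx=6,fy=6,interpolation=cv2.INTER_NEAREST))
s=np.load('scene0.npz')['p'][170:300,165:300]; cv2.imwrite('pics/crops.png',cv2.resize(s[:,:,::-1],None,fx=4.5,fy=4.5,interpolation=cv2.INTER_NEAREST))
E
```

```text
[101  32  89] [108  40  96] [102  29  89] [108  26 178] [ 19  92 136]
bench z 0.008341212874680022
```

View pics/crop.png

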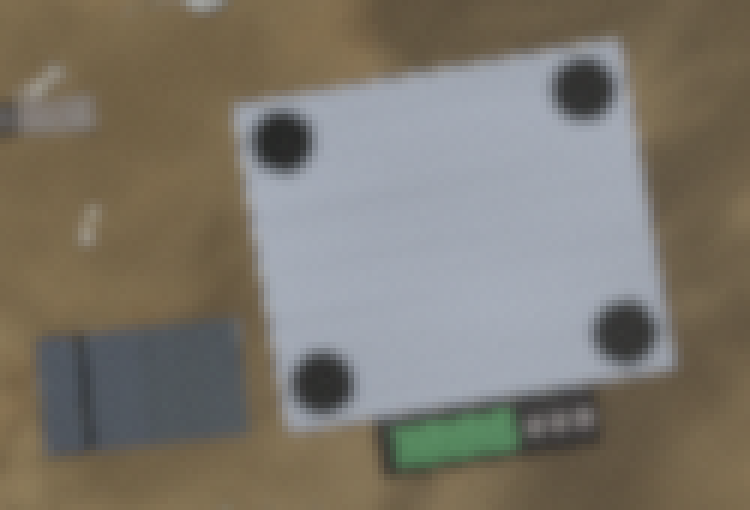

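View pics/crops.png

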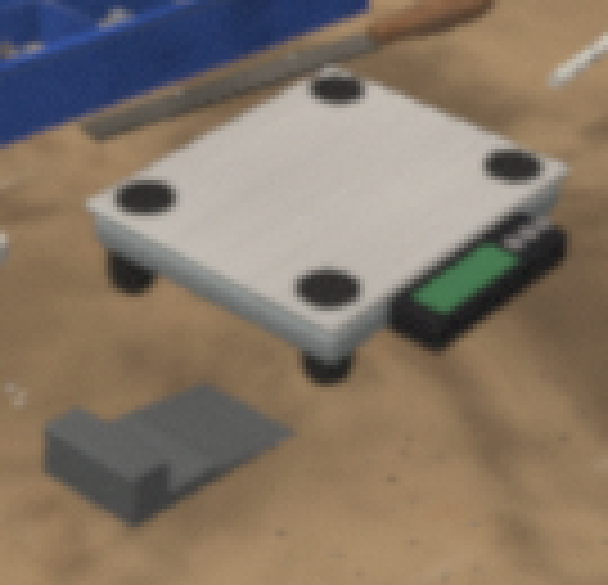

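```bash
cat > meas.py <<'E'
from h import *
# pads near expected crop positions
def pads(p,exp):
    g=cv2.cvtColor(p,cv2.COLOR_RGB2GRAY).astype(float); out=[]
    for u,v in exp:
        u,v=int(round(u)),int(round(v)); y,x=np.mgrid[v-7:v+8,u-7:u+8]
        w=np.clip(130-g[v-7:v+8,u-7:u+8],0,80)
        w=w*((x-u)**2+(y-v)**2<49)
        out.append([(w*x).sum()/w.sum(),(w*y).sum()/w.sum()])
    return np.array(out)
E
python3 - <<'E'
from meas import *
p=np.load('top0.npz')['p']
cr=lambda a:np.array(a)/6.+[165,170]-1/12*5
uv=pads(p,cr([[323,382],[283,141],[625,332],[583,88]]))
P=ray('top',uv,[.050,.058,.058,.066])  # short, (+x,+y), (-x,-y), far
print(uv.round(1),P.round(4))
L=np.array([[-60,75],[60,75],[-60,-75],[60,-75]])/1000.
c=P[:,:2].mean(0); Q=P[:,:2]-c
th=np.arctan2((L[:,0]*Q[:,1]-L[:,1]*Q[:,0]).sum(),(L*Q).sum()); print('scale c',c,'yaw',np.degrees(th))
Rm=np.array([[np.cos(th),-np.sin(th)],[np.sin(th),np.cos(th)]])
print('res',(Q-L@Rm.T).round(4))
# tilt shift: top moves toward short corner: approx 0.08*z
dirl=Rm@(np.array([-65,80])/np.hypot(65,80)); 
c0=c-dirl*0.08*0.054; print('origin',c0)
foot=c0+Rm@np.array([-.065,.08])+dirl*.08*.008; print('short foot',foot)
g=ray('top',cr([[238,318],[247,432]]),.0008); b=ray('top',cr([[38,338],[47,456]]),.026)
print('thin',g.round(4),'back top',b.round(4))
g2=g.mean(0);b2=b.mean(0);ax=(b2-g2)[:2];print(np.linalg.norm(ax),'wedge y axis angle',np.degrees(np.arctan2(ax[1],ax[0])),'mid',(g2+b2)/2)
# scene
cs=lambda a:np.array(a)/4.5+[165,170]-.4
print('scene thin',ray('scene',cs([[293,433],[208,384]]),.0008).round(4)); print('scene back top',ray('scene',cs([[135,483],[46,430]]),.026).round(4),'back bottom', ray('scene',cs([[135,524],[46,472]]),0).round(4))
s=np.load('scene0.npz')['p']
us=cs([[328,289],[146,198],[513,166],[337,89]]);print('scene pads',ray('scene',us,[.050,.058,.058,.066]).round(4))
print('foot bottom scene', ray('scene',cs([[327,380]]),0.002).round(4))
E
```

```text
[[218.3 233.4]
 [211.6 193.1]
 [268.8 225. ]
 [261.8 184.4]] [[0.5015 0.1839 0.05  ]
 [0.6194 0.2032 0.058 ]
 [0.5253 0.036  0.058 ]
 [0.6435 0.0556 0.066 ]]
scale c [0.57242384 0.11969175] yaw 9.273100155679357
res [[ 0.0003 -0.0002]
 [-0.0001 -0.0001]
 [-0.     -0.    ]
 [-0.0002  0.0003]]
origin [0.57565268 0.11682172]
short foot [0.49813255 0.1857273 ]
thin [[0.5337 0.2323 0.0008]
 [0.4758 0.2273 0.0008]] back top [[0.5241 0.329  0.026 ]
 [0.4655 0.3237 0.026 ]]
0.09704171082779094 wedge y axis angle 95.918434432059 mid [0.49976721 0.27808103 0.0134    ]
scene thin [[0.4745 0.2292 0.0008]
 [0.5322 0.234  0.0008]]
scene back top [[0.461  0.3276 0.026 ]
 [0.5181 0.3342 0.026 ]] back bottom [[0.4666 0.3244 0.    ]
 [0.5232 0.3322 0.    ]]
scene pads [[0.5    0.1867 0.05  ]
 [0.6162 0.2073 0.058 ]
 [0.5233 0.0399 0.058 ]
 [0.64   0.0602 0.066 ]]
foot bottom scene [[0.4968 0.1894 0.002 ]]
```

```bash
python3 - <<'E'
from h import *
W=cloud('top',np.load('top0.npz')['d'])
for u,v in[(440,208),(410,230),(430,214),(120,120),(152,120),(300,280)]: print(u,v,W[v-2:v+3,u-2:u+3].reshape(-1,3).mean(0).round(3))
E
python3 -m creep '[{"dy":-0.05},{"dx":-0.03,"dy":-0.06,"dz":0.045,"ry":-0.14},{"dx":-0.06,"dy":-0.06,"dz":0.09,"ry":-0.28},{"dx":-0.09,"dy":-0.06,"dz":0.135,"ry":-0.42},{"dx":-0.12,"dy":-0.06,"dz":0.18,"ry":-0.56},{"dx":-0.15,"dy":-0.06,"dz":0.225,"ry":-0.7},{"dx":-0.18,"dy":-0.06,"dz":0.27,"ry":-0.84},{"dx":-0.21,"dy":-0.06,"dz":0.315,"ry":-0.98},{"dx":-0.24,"dy":-0.06,"dz":0.355,"ry":-1.12},{"dx":-0.255,"dy":-0.06,"dz":0.374,"ry":-1.271},{"dx":-0.255,"dy":-0.06,"dz":0.374,"ry":-1.271},{"dx":-0.255,"dy":-0.06,"dz":0.374,"ry":-1.271}]'
```

```text
440 208 [ 0.566 -0.398  0.189]
410 230 [ 0.509 -0.354  0.103]
430 214 [ 0.551 -0.372  0.188]
120 120 [ 0.858  0.501 -0.001]
152 120 [0.838 0.381 0.065]
300 280 [ 0.361 -0.057  0.014]invalid input at $[0]: expected keys dx, dy, dz, rx, ry, rz, gripper
```

```bash
python3 -m creep '[{"dx":0,"dy":-0.05,"dz":0,"rx":0,"ry":0,"rz":0,"gripper":1},{"dx":-0.03,"dy":-0.06,"dz":0.045,"rx":0,"ry":-0.14,"rz":0,"gripper":1},{"dx":-0.06,"dy":-0.06,"dz":0.09,"rx":0,"ry":-0.28,"rz":0,"gripper":1},{"dx":-0.09,"dy":-0.06,"dz":0.135,"rx":0,"ry":-0.42,"rz":0,"gripper":0.16},{"dx":-0.12,"dy":-0.06,"dz":0.18,"rx":0,"ry":-0.56,"rz":0,"gripper":0.16},{"dx":-0.15,"dy":-0.06,"dz":0.225,"rx":0,"ry":-0.7,"rz":0,"gripper":0.16},{"dx":-0.18,"dy":-0.06,"dz":0.27,"rx":0,"ry":-0.84,"rz":0,"gripper":0.16},{"dx":-0.21,"dy":-0.06,"dz":0.315,"rx":0,"ry":-0.98,"rz":0,"gripper":0.16},{"dx":-0.24,"dy":-0.06,"dz":0.355,"rx":0,"ry":-1.12,"rz":0,"gripper":0.16},{"dx":-0.255,"dy":-0.06,"dz":0.374,"rx":0,"ry":-1.271,"rz":0,"gripper":0.16},{"dx":-0.255,"dy":-0.06,"dz":0.374,"rx":0,"ry":-1.271,"rz":0,"gripper":0.16},{"dx":-0.255,"dy":-0.06,"dz":0.374,"rx":0,"ry":-1.271,"rz":0,"gripper":0.16}]'
```

```text
time: 1.6
tool_pos: [0.4498, -0.1014, 0.3035]
tool_rot: [-1.571, 0.001, 0.103]
contact_force: [-0.3, 0.5, -0.8]
opening: 0.015
```

```bash
python3 -m creep '[{"dx":0.01,"dy":0,"dz":0.055,"rx":0,"ry":0,"rz":0,"gripper":0.16},{"dx":0.02,"dy":0,"dz":0.11,"rx":0,"ry":0,"rz":0,"gripper":0.16},{"dx":0.03,"dy":0,"dz":0.165,"rx":0,"ry":0,"rz":0,"gripper":0.16},{"dx":0.04,"dy":0,"dz":0.22,"rx":0,"ry":0,"rz":0,"gripper":0.16},{"dx":0.05,"dy":0,"dz":0.275,"rx":0,"ry":0,"rz":0,"gripper":0.16},{"dx":0.06,"dy":0,"dz":0.33,"rx":0,"ry":0,"rz":0,"gripper":0.16},{"dx":0.07,"dy":0,"dz":0.385,"rx":0,"ry":0,"rz":0,"gripper":0.16},{"dx":0.08,"dy":0,"dz":0.44,"rx":0,"ry":0,"rz":0,"gripper":0.16},{"dx":0.086,"dy":0.04,"dz":0.47,"rx":0,"ry":0,"rz":0,"gripper":0.16},{"dx":0.086,"dy":0.09,"dz":0.47,"rx":0,"ry":0,"rz":0,"gripper":0.16},{"dx":0.086,"dy":0.14,"dz":0.47,"rx":0,"ry":0,"rz":0,"gripper":0.16},{"dx":0.086,"dy":0.19,"dz":0.47,"rx":0,"ry":0,"rz":0,"gripper":0.16},{"dx":0.086,"dy":0.23,"dz":0.47,"rx":0,"ry":0,"rz":0,"gripper":0.16},{"dx":0.086,"dy":0.255,"dz":0.47,"rx":0,"ry":0,"rz":0,"gripper":0.16},{"dx":0.086,"dy":0.265,"dz":0.47,"rx":0,"ry":0,"rz":0,"gripper":0.16},{"dx":0.086,"dy":0.265,"dz":0.47,"rx":0,"ry":0,"rz":0,"gripper":0.16}]'
python3 - <<'E'
from h import *
p,d=read_camera("scene"); cv2.imwrite("pics/s1.png",cv2.resize(p[130:340,100:380,::-1],None,fx=2.8,fy=2.8))
E
```

```text
time: 3.6
tool_pos: [0.4869, 0.3747, 0.0386]
tool_rot: [-1.571, 0.0, 0.103]
contact_force: [0.3, -0.0, 0.2]
opening: 0.0148
```

View pics/s1.png

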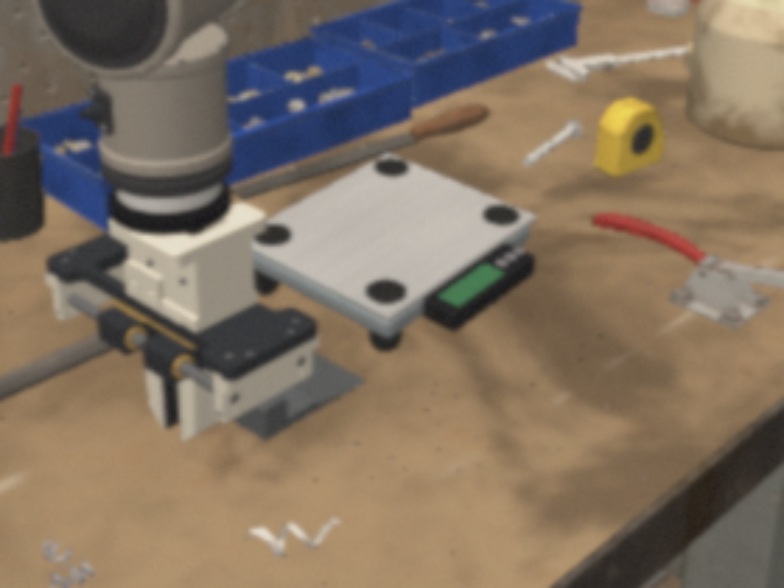

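The fingers are behind the heel, lined up with it. The thin end points at the short foot, seen at about (386,340) in this crop. I'll lower them and close in to contact.

```bash
python3 -m creep '[{"dx":0,"dy":0.012,"dz":0,"rx":0,"ry":0,"rz":0,"gripper":0.16},{"dx":0,"dy":0.012,"dz":-0.01,"rx":0,"ry":0,"rz":0,"gripper":0.16},{"dx":0,"dy":0.012,"dz":-0.02,"rx":0,"ry":0,"rz":0,"gripper":0.16},{"dx":0,"dy":0.012,"dz":-0.027,"rx":0,"ry":0,"rz":0,"gripper":0.16},{"dx":0,"dy":0.012,"dz":-0.032,"rx":0,"ry":0,"rz":0,"gripper":0.16},{"dx":0,"dy":0.012,"dz":-0.036,"rx":0,"ry":0,"rz":0,"gripper":0.16},{"dx":0,"dy":0.012,"dz":-0.036,"rx":0,"ry":0,"rz":0,"gripper":0.16}]'
python3 - <<'E'
from h import *
p,d=read_camera("scene"); cv2.imwrite("pics/s2.png",cv2.resize(p[200:300,150:300,::-1],None,fx=5,fy=5))
p,d=read_camera("top"); cv2.imwrite("pics/t2.png",cv2.resize(p[170:270,150:290,::-1],None,fx=5,fy=5))
print(status.observe()['contact_force'])
E
```

```text
time: 4.53
tool_pos: [0.4903, 0.3395, 0.0268]
tool_rot: [-1.571, -0.0, 0.105]
contact_force: [-0.2, -0.2, 0.3]
opening: 0.0145
[-0.04547141 -0.41024952  1.18217864]
```

View pics/s2.png

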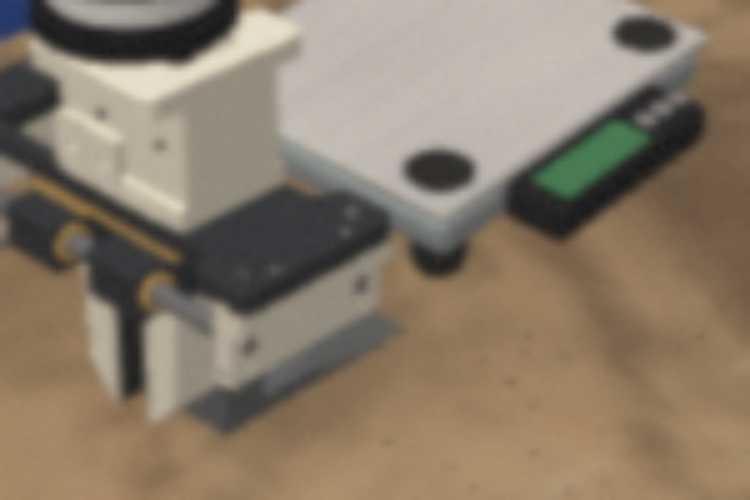

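View pics/t2.png

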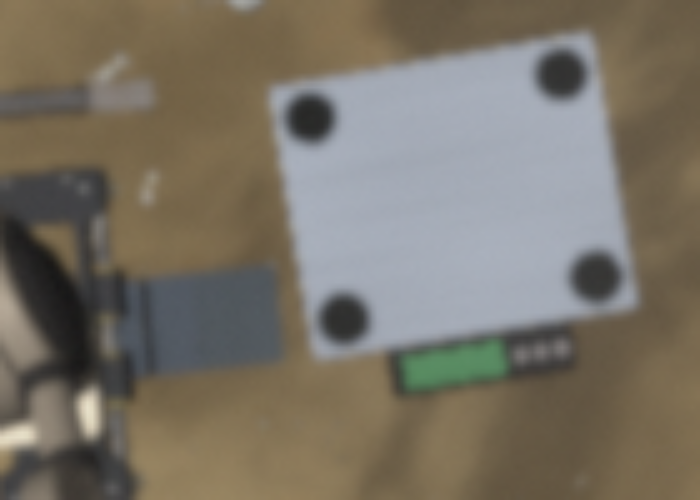

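```bash
python3 -m creep '[{"dx":-0.0005,"dy":0,"dz":-0.005,"rx":0,"ry":0,"rz":0,"gripper":0.16},{"dx":-0.001,"dy":0,"dz":-0.01,"rx":0,"ry":0,"rz":0,"gripper":0.16},{"dx":-0.0015,"dy":0,"dz":-0.015,"rx":0,"ry":0,"rz":0,"gripper":0.16},{"dx":-0.002,"dy":0,"dz":-0.02,"rx":0,"ry":0,"rz":0,"gripper":0.16},{"dx":-0.0025,"dy":0,"dz":-0.025,"rx":0,"ry":0,"rz":0,"gripper":0.16},{"dx":-0.003,"dy":0,"dz":-0.03,"rx":0,"ry":0,"rz":0,"gripper":0.16},{"dx":-0.003,"dy":0,"dz":-0.03,"rx":0,"ry":0,"rz":0,"gripper":0.16}]'
python3 - <<'E'
from h import *
p,d=read_camera("scene"); cv2.imwrite("pics/s3.png",cv2.resize(p[200:300,150:300,::-1],None,fx=5,fy=5))
p,d=read_camera("top"); cv2.imwrite("pics/t3.png",cv2.resize(p[170:270,150:290,::-1],None,fx=5,fy=5))
E
```

```text
time: 5.5
tool_pos: [0.4903, 0.3089, 0.0267]
tool_rot: [-1.571, 0.001, 0.105]
contact_force: [-0.8, 0.3, 0.2]
opening: 0.0147
```

View pics/s3.png

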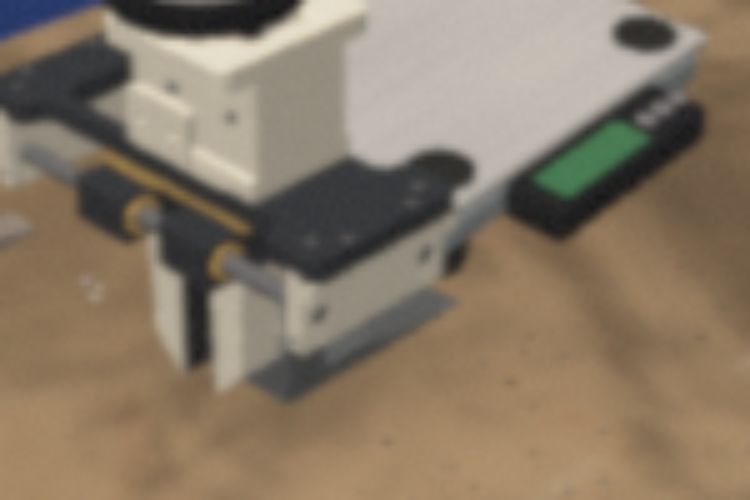

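View pics/t3.png

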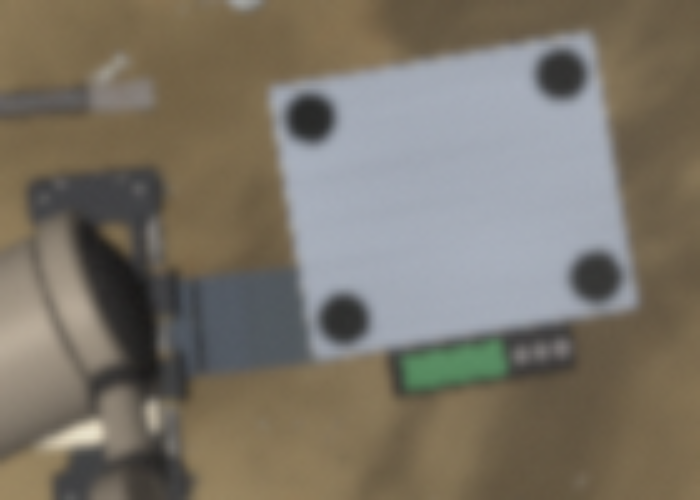

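```bash
python3 -m creep '[{"dx":-0.0005,"dy":0,"dz":-0.005,"rx":0,"ry":0,"rz":0,"gripper":0.16},{"dx":-0.001,"dy":0,"dz":-0.01,"rx":0,"ry":0,"rz":0,"gripper":0.16},{"dx":-0.0015,"dy":0,"dz":-0.015,"rx":0,"ry":0,"rz":0,"gripper":0.16},{"dx":-0.002,"dy":0,"dz":-0.02,"rx":0,"ry":0,"rz":0,"gripper":0.16},{"dx":-0.0025,"dy":0,"dz":-0.025,"rx":0,"ry":0,"rz":0,"gripper":0.16},{"dx":-0.003,"dy":0,"dz":-0.03,"rx":0,"ry":0,"rz":0,"gripper":0.16}]'
python3 -m creep '[{"dx":-0.0003,"dy":0,"dz":-0.003,"rx":0,"ry":0,"rz":0,"gripper":0.16},{"dx":-0.0006,"dy":0,"dz":-0.006,"rx":0,"ry":0,"rz":0,"gripper":0.16},{"dx":-0.0009,"dy":0,"dz":-0.009,"rx":0,"ry":0,"rz":0,"gripper":0.16},{"dx":-0.0012,"dy":0,"dz":-0.012,"rx":0,"ry":0,"rz":0,"gripper":0.16}]'
python3 -m creep '[{"dx":-0.0003,"dy":0,"dz":-0.003,"rx":0,"ry":0,"rz":0,"gripper":0.16},{"dx":-0.0006,"dy":0,"dz":-0.006,"rx":0,"ry":0,"rz":0,"gripper":0.16},{"dx":-0.0009,"dy":0,"dz":-0.009,"rx":0,"ry":0,"rz":0,"gripper":0.16},{"dx":-0.0012,"dy":0,"dz":-0.012,"rx":0,"ry":0,"rz":0,"gripper":0.16}]'
python3 - <<'E'
from h import *
p,d=read_camera("scene"); cv2.imwrite("pics/s4.png",cv2.resize(p[170:300,150:330,::-1],None,fx=4.4,fy=4.4))
p,d=read_camera("top"); cv2.imwrite("pics/t4.png",cv2.resize(p[170:270,150:290,::-1],None,fx=5,fy=5))
E
```

```text
time: 6.35
tool_pos: [0.4908, 0.2807, 0.0269]
tool_rot: [-1.568, -0.002, 0.105]
contact_force: [-0.1, 9.8, -1.1]
opening: 0.0145
time: 6.85
tool_pos: [0.4906, 0.2685, 0.0267]
tool_rot: [-1.569, -0.001, 0.105]
contact_force: [-0.4, 8.2, -2.6]
opening: 0.0146
time: 7.35
tool_pos: [0.4906, 0.2564, 0.0267]
tool_rot: [-1.569, -0.001, 0.105]
contact_force: [-0.1, 8.7, -2.6]
opening: 0.0143
```

View pics/s4.png

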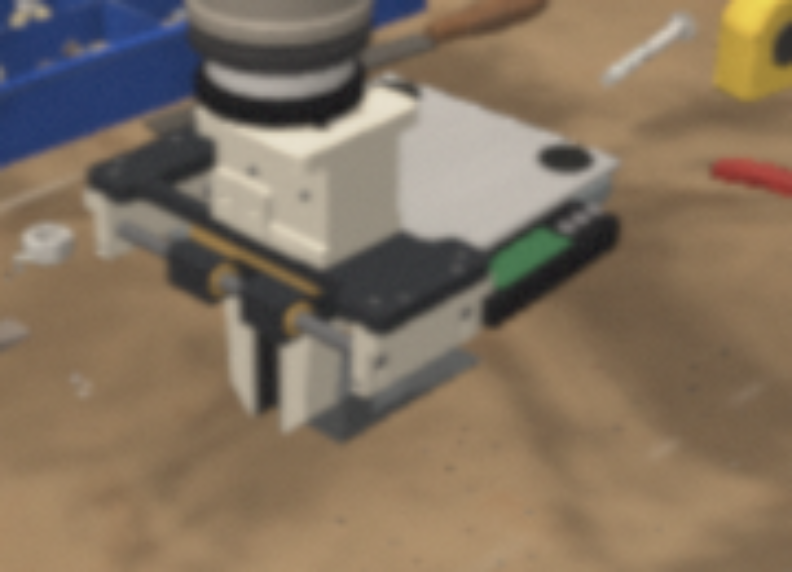

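View pics/t4.png

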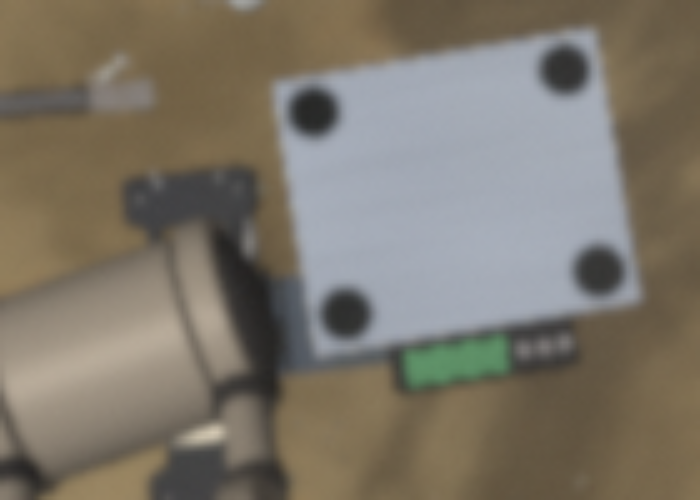

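```bash
python3 -m creep '[{"dx":-0.0003,"dy":0,"dz":-0.003,"rx":0,"ry":0,"rz":0,"gripper":0.16},{"dx":-0.0006,"dy":0,"dz":-0.006,"rx":0,"ry":0,"rz":0,"gripper":0.16},{"dx":-0.0006,"dy":0,"dz":-0.006,"rx":0,"ry":0,"rz":0,"gripper":0.16}]'
python3 -m creep '[{"dx":-0.0003,"dy":0,"dz":-0.003,"rx":0,"ry":0,"rz":0,"gripper":0.16},{"dx":-0.0005,"dy":0,"dz":-0.005,"rx":0,"ry":0,"rz":0,"gripper":0.16}]'
python3 -m creep '[{"dx":-0.0002,"dy":0,"dz":-0.002,"rx":0,"ry":0,"rz":0,"gripper":0.16},{"dx":-0.0004,"dy":0,"dz":-0.004,"rx":0,"ry":0,"rz":0,"gripper":0.16}]'
python3 - <<'E'
from meas import *
p,d=read_camera("top"); cv2.imwrite("pics/t5.png",cv2.resize(p[170:270,150:290,::-1],None,fx=5,fy=5)); np.savez('t5.npz',p=p,d=d)
uv=pads(p,[[219,232.5],[212.6,192],[269.5,224],[263,184]]);print(uv)
P=ray('top',uv,.058);print(P.round(4)); L=np.array([[-60,75],[60,75],[-60,-75],[60,-75]])/1000.
c=P[:,:2].mean(0); Q=P[:,:2]-c
th=np.arctan2((L[:,0]*Q[:,1]-L[:,1]*Q[:,0]).sum(),(L*Q).sum()); print(c,np.degrees(th))
Rm=np.array([[np.cos(th),-np.sin(th)],[np.sin(th),np.cos(th)]])
print((Q-L@Rm.T).round(4),'foot',c+Rm@[-.065,.08])
# plane from depth on the plate
for f,dd in(('top0',np.load('top0.npz')['d']),('now',d)):
    W=cloud('top',dd)[190:225,222:262].reshape(-1,3); W=W[np.abs(W[:,2]-np.median(W[:,2]))<.02]
    A=np.c_[W[:,:2],np.ones(len(W))]; k=np.linalg.lstsq(A,W[:,2],rcond=None)[0]; 
    B=cloud('top',dd)[250:280,190:280].reshape(-1,3); kb=np.linalg.lstsq(np.c_[B[:,:2],np.ones(len(B))],B[:,2],rcond=None)[0]; print(f,k,'bench',kb)
E
```

```text
time: 7.82
tool_pos: [0.4907, 0.2499, 0.0266]
tool_rot: [-1.57, -0.001, 0.105]
contact_force: [-1.2, 5.5, -1.7]
opening: 0.0147
time: 8.07
tool_pos: [0.4907, 0.2461, 0.0267]
tool_rot: [-1.568, -0.001, 0.104]
contact_force: [-0.3, 13.8, -3.9]
opening: 0.015
time: 8.32
tool_pos: [0.4908, 0.2422, 0.0267]
tool_rot: [-1.568, -0.001, 0.105]
contact_force: [-0.2, 13.0, -3.8]
opening: 0.0147
[[218.73423509 232.27319489]
 [212.34296799 191.76799224]
 [269.51593543 223.70571192]
 [262.59283656 183.26986414]]
[[0.5049 0.1818 0.058 ]
 [0.6234 0.201  0.058 ]
 [0.529  0.0339 0.058 ]
 [0.6476 0.0531 0.058 ]]
[0.57625269 0.11745923] 9.24105904282809
[[-0.0001 -0.    ]
 [ 0.     -0.0001]
 [-0.0001  0.0001]
 [ 0.0001  0.0001]] foot [0.49924921 0.18598268]
top0 [ 0.06994808 -0.03702487  0.01960502] bench [ 0.42971747 -0.02730772 -0.16840534]
now [ 0.00262943 -0.00011993  0.05403212] bench [ 3.26835734  0.56566399 -1.34110286]
```

View pics/t5.png

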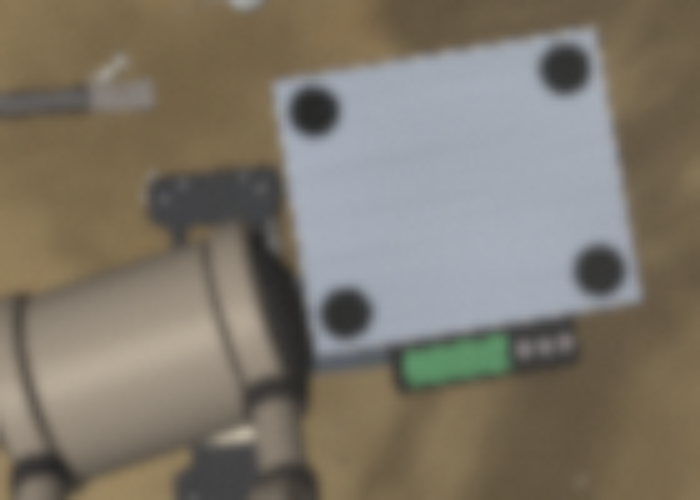

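The plate slope in the depth data fell from 0.08 to 0.003, and the pads fit a level square, so the scale is level. By reckoning, the foot should be near wedge y = +3 to 5 mm. I'll back off and look from the side.

```bash
python3 -m creep '[{"dx":0,"dy":0,"dz":0.01,"rx":0,"ry":0,"rz":0,"gripper":0.16},{"dx":0,"dy":0,"dz":0.04,"rx":0,"ry":0,"rz":0,"gripper":0.16},{"dx":0,"dy":-0.03,"dz":0.07,"rx":0,"ry":0,"rz":0,"gripper":0.16},{"dx":0,"dy":-0.08,"dz":0.08,"rx":0,"ry":0,"rz":0,"gripper":0.16},{"dx":0,"dy":-0.13,"dz":0.08,"rx":0,"ry":0,"rz":0,"gripper":0.16},{"dx":-0.04,"dy":-0.17,"dz":0.08,"rx":0,"ry":0,"rz":0,"gripper":0.16},{"dx":-0.05,"dy":-0.22,"dz":0.08,"rx":0,"ry":0,"rz":0,"gripper":0.16},{"dx":-0.05,"dy":-0.25,"dz":0.08,"rx":0,"ry":0,"rz":0,"gripper":0.16},{"dx":-0.05,"dy":-0.25,"dz":0.08,"rx":0,"ry":0,"rz":0,"gripper":0}]'
python3 - <<'E'
from h import *
p,d=read_camera("scene"); cv2.imwrite("pics/s6.png",cv2.resize(p[170:300,150:330,::-1],None,fx=4.4,fy=4.4));np.savez('s6.npz',p=p,d=d)
p,d=read_camera("top"); cv2.imwrite("pics/t6.png",cv2.resize(p[170:270,150:290,::-1],None,fx=5,fy=5));np.savez('t6.npz',p=p,d=d)
E
```

```text
time: 9.5
tool_pos: [0.4333, 0.3149, 0.2793]
tool_rot: [-1.57, -0.005, 0.105]
contact_force: [1.0, 0.5, -0.5]
opening: 0.0089
```

View pics/s6.png

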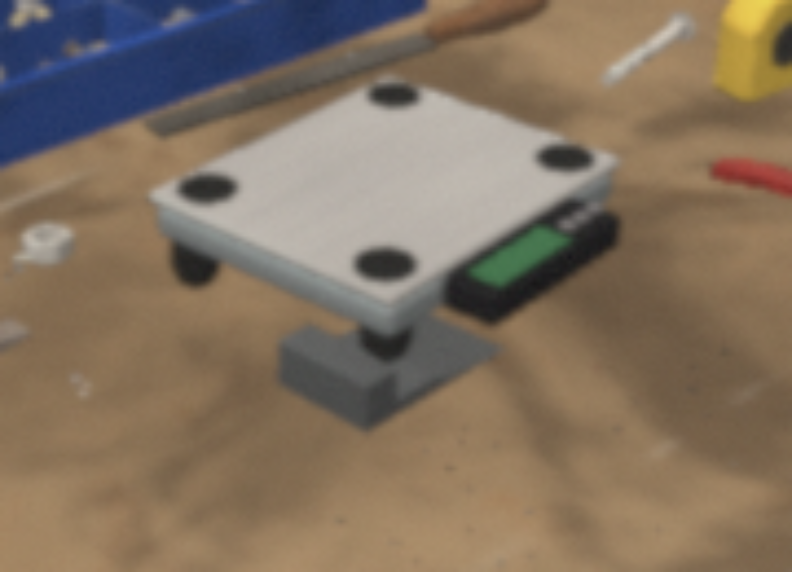

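View pics/t6.png

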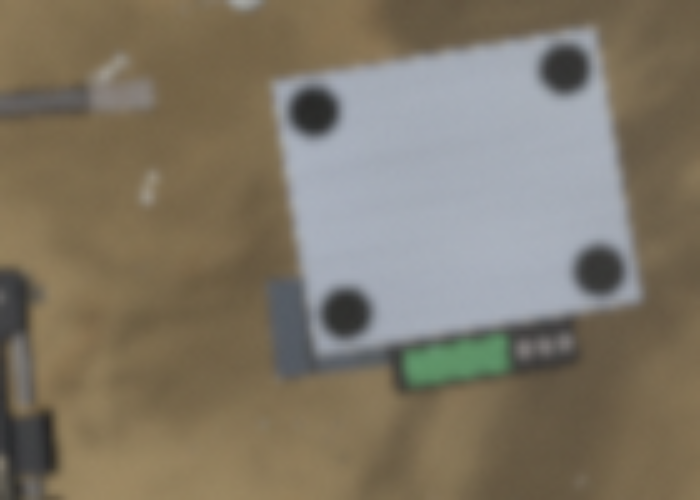

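The scale is level, with its foot at (386,345) in the scene crop, in front of the heel. The heel's back top edge in the top crop runs (267,282)–(279,377). Now to measure where the foot sits in the wedge's frame.

Run:
```python
from meas import *
a=np.load('t6.npz');p=a['p']
uv=pads(p,[[219,232.5],[212.6,192],[269.5,224],[263,184]])
P=ray('top',uv,.058); L=np.array([[-60,75],[60,75],[-60,-75],[60,-75]])/1000.
def fit(P):
    c=P[:,:2].mean(0); Q=P[:,:2]-c
    th=np.arctan2((L[:,0]*Q[:,1]-L[:,1]*Q[:,0]).sum(),(L*Q).sum()); Rm=np.array([[np.cos(th),-np.sin(th)],[np.sin(th),np.cos(th)]])
    return c,th,Rm
c,th,Rm=fit(P); foot=c+Rm@[-.065,.08]; print('scale',c,np.degrees(th),'foot',foot,'far',P[3])
def wf(b,f):  # b: (+x corner,-x corner) of back edge
    b=b[:,:2]; X=(b[0]-b[1]);w=np.linalg.norm(X);X/=w; Y=np.array([-X[1],X[0]]); o=b.mean(0); print('width',w,'yaw',np.degrees(np.arctan2(X[1],X[0])),'foot in wedge x,y',(f-o)@X,(f-o)@Y+.05)
wf(ray('top',np.array([[267,282],[279,377]])/5+[150,170]-.4,.026),foot)
cs=lambda a:np.array(a)/4.4+[150,170]-.4
f2=fit(ray('scene',cs([[386,265],[207,188],[565,158],[394,95]]),.058)); foot2=f2[0]+f2[2]@[-.065,.08]; print('scene scale',f2[0],np.degrees(f2[1]),foot2)
wf(ray('scene',cs([[281,347],[366,390]]),.026),foot2)
wf(ray('scene',cs([[281,381],[366,431]]),.0),foot2)
W=cloud('top',a['d'])[190:225,222:262].reshape(-1,3); print(np.linalg.lstsq(np.c_[W[:,:2],np.ones(len(W))],W[:,2],rcond=None)[0])
print(status.observe()['tool_pos'],status.observe()['tool_rot'])
```

```text
scale [0.57627695 0.11757127] 9.241283805266711 foot [0.49927321 0.18609443] far [0.64760574 0.05323813 0.058     ]
width 0.057100543352603395 yaw 7.593988446970122 foot in wedge x,y -0.001422376536718737 0.007238061303877941
scene scale [0.57435843 0.12085461] 9.325727678589123 [0.49725378 0.1892642 ]
width 0.054908110762273206 yaw 7.599711423781368 foot in wedge x,y 0.0010614527265489597 0.004275416846327179
width 0.05938853616213704 yaw 4.1554616997393925 foot in wedge x,y -0.0017652082727800836 0.00950694278521981
[-0.23207042 -0.15097628  0.2110739 ]
[0.43223503 0.3142156  0.27598061] [-1.57173642e+00  9.74849997e-04  1.04813518e-01]
```

```bash
python3 -m creep '[{"dx":0.03,"dy":0,"dz":-0.047,"rx":0,"ry":0,"rz":0,"gripper":0},{"dx":0.062,"dy":0,"dz":-0.094,"rx":0,"ry":0,"rz":0,"gripper":0},{"dx":0.093,"dy":0,"dz":-0.14,"rx":0,"ry":0,"rz":0,"gripper":0},{"dx":0.124,"dy":0,"dz":-0.187,"rx":0,"ry":0,"rz":0,"gripper":0},{"dx":0.155,"dy":0,"dz":-0.234,"rx":0,"ry":0,"rz":0,"gripper":0},{"dx":0.186,"dy":0.02,"dz":-0.281,"rx":0,"ry":0,"rz":0,"gripper":0},{"dx":0.186,"dy":0.07,"dz":-0.281,"rx":0,"ry":0,"rz":0,"gripper":0},{"dx":0.186,"dy":0.12,"dz":-0.281,"rx":0,"ry":0,"rz":0,"gripper":0},{"dx":0.186,"dy":0.155,"dz":-0.281,"rx":0,"ry":0,"rz":0,"gripper":0},{"dx":0.186,"dy":0.175,"dz":-0.281,"rx":0,"ry":0,"rz":0,"gripper":0},{"dx":0.186,"dy":0.175,"dz":-0.281,"rx":0,"ry":0,"rz":0,"gripper":0},{"dx":0.186,"dy":0.175,"dz":-0.281,"rx":0,"ry":0,"rz":0,"gripper":0}]'
python3 - <<'E'
from h import *
p,d=read_camera("scene"); cv2.imwrite("pics/s7.png",cv2.resize(p[140:300,150:350,::-1],None,fx=4,fy=3.75))
W=cloud('top',np.load('t6.npz')['d'])[190:225,222:262].reshape(-1,3); W=W[np.abs(W[:,2]-np.median(W[:,2]))<.02]; print(np.linalg.lstsq(np.c_[W[:,:2],np.ones(len(W))],W[:,2],rcond=None)[0])
print(status.observe()['contact_force'])
E
```

```text
time: 11.1
tool_pos: [0.6471, 0.0545, 0.1017]
tool_rot: [-1.571, 0.0, 0.105]
contact_force: [-0.2, -0.1, 0.1]
opening: 0.0003
[ 0.00326297 -0.00079795  0.05377311]
[ 0.52741207 -0.32053697  0.15462585]
```

View pics/s7.png

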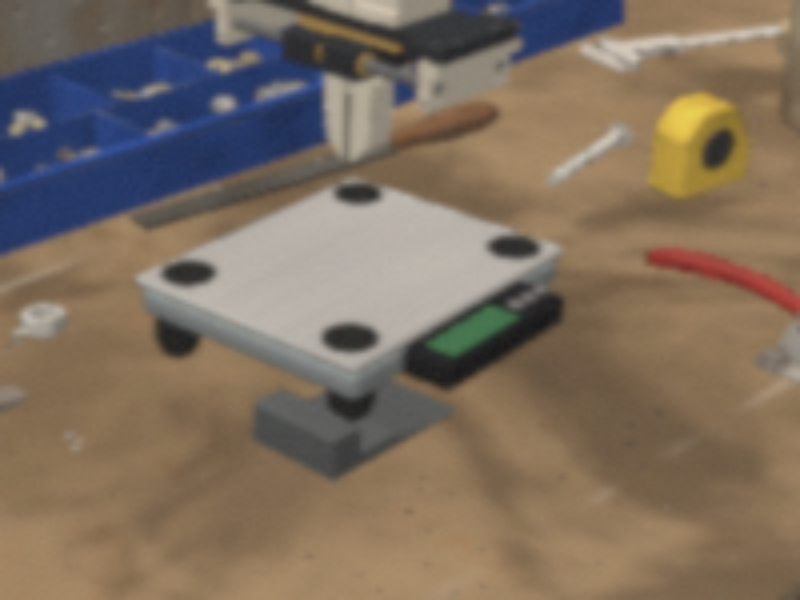

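The plate is still level (slope 0.003) and the closed fingertips are above the far pad at (357,192). I'll come down onto it.

```bash
python3 -m creep '[{"dx":0,"dy":0.01,"dz":0,"rx":0,"ry":0,"rz":0,"gripper":0},{"dx":0,"dy":0.018,"dz":0,"rx":0,"ry":0,"rz":0,"gripper":0},{"dx":0,"dy":0.022,"dz":0,"rx":0,"ry":0,"rz":0,"gripper":0},{"dx":0,"dy":0.024,"dz":0,"rx":0,"ry":0,"rz":0,"gripper":0},{"dx":0,"dy":0.025,"dz":0,"rx":0,"ry":0,"rz":0,"gripper":0}]'
python3 -m creep '[{"dx":0,"dy":0.001,"dz":0,"rx":0,"ry":0,"rz":0,"gripper":0},{"dx":0,"dy":0.001,"dz":0,"rx":0,"ry":0,"rz":0,"gripper":0}]'
```

```text
time: 11.78
tool_pos: [0.6471, 0.0546, 0.0767]
tool_rot: [-1.571, -0.0, 0.105]
contact_force: [0.8, -0.1, -0.2]
opening: 0.0004
time: 12.02
tool_pos: [0.6471, 0.0546, 0.0758]
tool_rot: [-1.571, -0.0, 0.105]
contact_force: [0.2, -0.3, 0.7]
opening: 0.0005
```

```bash
for i in 1 2; do python3 -m creep '[{"dx":0,"dy":0.0005,"dz":0,"rx":0,"ry":0,"rz":0,"gripper":0},{"dx":0,"dy":0.0005,"dz":0,"rx":0,"ry":0,"rz":0,"gripper":0}]'; done
```

```text
time: 12.28
tool_pos: [0.647, 0.0546, 0.0752]
tool_rot: [-1.571, -0.0, 0.105]
contact_force: [-0.8, -0.7, 1.1]
opening: 0.0006
time: 12.52
tool_pos: [0.6471, 0.0546, 0.075]
tool_rot: [-1.571, -0.0, 0.105]
contact_force: [-1.1, 0.1, 2.0]
opening: 0.0001
```

Contact has begun. I'll press a little more and hold.

```bash
python3 -m creep '[{"dx":0,"dy":0.0005,"dz":0,"rx":0,"ry":0,"rz":0,"gripper":0},{"dx":0,"dy":0.0005,"dz":0,"rx":0,"ry":0,"rz":0,"gripper":0}]'; python3 -m creep '[{"dx":0,"dy":0.0005,"dz":0,"rx":0,"ry":0,"rz":0,"gripper":0},{"dx":0,"dy":0.0005,"dz":0,"rx":0,"ry":0,"rz":0,"gripper":0}]'
```

```text
time: 12.78
tool_pos: [0.6471, 0.0546, 0.0749]
tool_rot: [-1.571, -0.001, 0.105]
contact_force: [-1.8, -0.1, 5.3]
opening: 0.0003
time: 13.02
tool_pos: [0.6471, 0.0546, 0.0748]
tool_rot: [-1.571, -0.001, 0.105]
contact_force: [-2.7, -0.0, 7.2]
opening: 0.0005
```

```bash
python3 -m creep '[{"dx":0,"dy":0.0002,"dz":0,"rx":0,"ry":0,"rz":0,"gripper":0},{"dx":0,"dy":0.0002,"dz":0,"rx":0,"ry":0,"rz":0,"gripper":0},{"dx":0,"dy":0.0002,"dz":0,"rx":0,"ry":0,"rz":0,"gripper":0},{"dx":0,"dy":0.0002,"dz":0,"rx":0,"ry":0,"rz":0,"gripper":0}]'
python3 - <<'E'
from h import *
p,d=read_camera("scene"); cv2.imwrite("pics/s8.png",cv2.resize(p[140:300,150:350,::-1],None,fx=4,fy=3.75))
E
```

```text
time: 13.52
tool_pos: [0.6472, 0.0546, 0.0748]
tool_rot: [-1.571, -0.001, 0.105]
contact_force: [-2.9, -0.1, 9.2]
opening: 0.0002
```

View pics/s8.png

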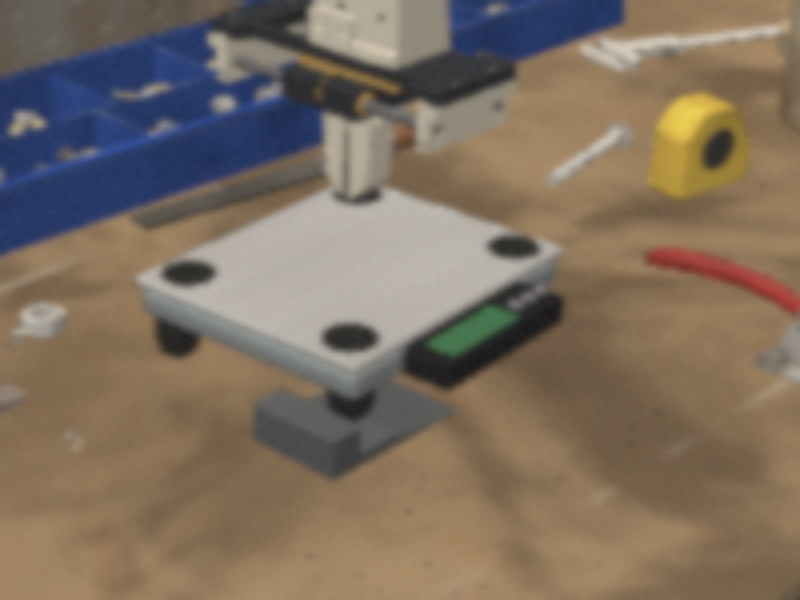

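With the tips on the far pad at (357,192) and about 9 N down, the scale doesn't rock. I'll release and check.

```bash
python3 -m creep '[{"dx":0,"dy":-0.005,"dz":0,"rx":0,"ry":0,"rz":0,"gripper":0},{"dx":0,"dy":-0.03,"dz":0,"rx":0,"ry":0,"rz":0,"gripper":0},{"dx":0,"dy":-0.07,"dz":0,"rx":0,"ry":0,"rz":0,"gripper":0},{"dx":0,"dy":-0.12,"dz":0,"rx":0,"ry":0,"rz":0,"gripper":0},{"dx":0,"dy":-0.15,"dz":-0.05,"rx":0,"ry":0,"rz":0,"gripper":0},{"dx":-0.03,"dy":-0.15,"dz":-0.1,"rx":0,"ry":0,"rz":0,"gripper":0},{"dx":-0.06,"dy":-0.15,"dz":-0.15,"rx":0,"ry":0,"rz":0,"gripper":0},{"dx":-0.09,"dy":-0.15,"dz":-0.2,"rx":0,"ry":0,"rz":0,"gripper":0},{"dx":-0.12,"dy":-0.15,"dz":-0.25,"rx":0,"ry":0,"rz":0,"gripper":0},{"dx":-0.12,"dy":-0.15,"dz":-0.25,"rx":0,"ry":0,"rz":0,"gripper":0},{"dx":-0.12,"dy":-0.15,"dz":-0.25,"rx":0,"ry":0,"rz":0,"gripper":0},{"dx":-0.12,"dy":-0.15,"dz":-0.25,"rx":0,"ry":0,"rz":0,"gripper":0}]'
python3 - <<'E'
from meas import *
p,d=read_camera("top"); cv2.imwrite("pics/t9.png",cv2.resize(p[170:270,150:290,::-1],None,fx=5,fy=5))
uv=pads(p,[[219,232.5],[212.6,192],[269.5,224],[263,184]]);print(uv.round(2))
W=cloud('top',d)[190:225,222:262].reshape(-1,3); W=W[np.abs(W[:,2]-np.median(W[:,2]))<.02]; print(np.linalg.lstsq(np.c_[W[:,:2],np.ones(len(W))],W[:,2],rcond=None)[0])
E
```

```text
time: 15.08
tool_pos: [0.5545, -0.2053, 0.2234]
tool_rot: [-1.571, -0.0, 0.107]
contact_force: [0.3, -0.0, 0.0]
opening: 0.0005
[[218.71 232.26]
 [212.29 191.76]
 [269.49 223.69]
 [262.57 183.27]]
[ 0.00129778 -0.00033682  0.05476459]
```

View pics/t9.png

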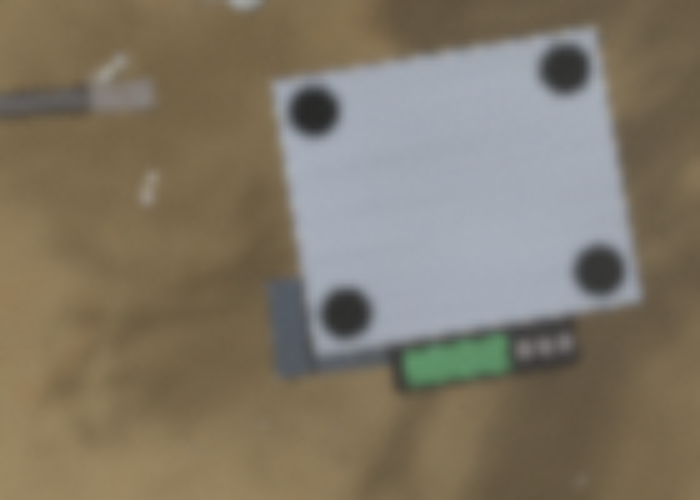

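The picture is unchanged: heel at (285,330), pads within 0.05 px of where they were, slope about 0.001. I'm handing in.

```bash
python3 -c "
from cell import robot
print(robot.hand_in())"
```

```text
the job is handed in; nothing more can be done
None
```

The wedge is under the short foot, the scale stands level, and the job is handed in; it gave no verdict.

- **Push:** I pushed the wedge thin end first for about 97 mm, with readings of roughly 5–14 N against the foot. The foot ended about 4–9 mm past the start of the flat and within 2 mm of the wedge's centreline. That spread comes from the three image estimates; the two cameras disagree by about 3 mm, but all of it lies within the allowed range.
- **Press:** I pressed the opposite corner pad with up to about 9 N, then let go. It did not visibly rock.
- **Last checks:** The plate's slope in the depth image went from 0.08 to about 0.001. The scale's origin moved only about 1 mm, within measurement error. The pads stayed within 0.05 px from before the press to after it.
- **Not conclusive:** The push force jumped from 5.5 to about 13 N over the last 8 mm. I took this as friction, since the pictures show no scale movement and the foot clear of the heel. One slope reading came out wrong because outlier depth pixels were not filtered; with them removed it gave 0.003.
- **Other items:** The bystanders looked untouched in the views that show them, but I did not measure their positions.

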